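# Start the flour mill and set its grind ring

### The job

Start the bench flour mill by pressing its flat start button with a fingertip (not the mushroom-headed stop button beside it). Once it has been started, push the grind ring's lever round with the outside of the fingers, without pinching the knob, until the pointer stands on the third mark from the fine end of the scale (the end with the smallest dot), never letting it run down to the first mark, where the stones would touch. Leave the stop button, the hopper lid, the bowl under the chute and the jar as they are.

Things in the scene. Friction and masses are not known exactly. Their poses are not given: they have to be found in the camera images.
- mill: White bench flour mill, 280 x 400 mm, 196 mm high to its aluminium deck, fixed to the bench. Origin: centre of its underside; x, y along its short and long sides, z up. Grind ring and hopper (steel funnel, 132 mm across its rim, rim 75 mm above the deck) share an upright axis at x 0, y -30 mm. Buttons on a 3 mm plate at the +y end of the deck; a chute juts 55 mm from the -y end, below the deck.
- ring_axis (a point): Point on the upright axis of ring and hopper, 35 mm above the deck (inside the hopper). Axes parallel to the mill's.
- grind_ring (a joint): Angle of the grind ring (rad): 0 = finest stop (first mark), 1.4 = coarsest stop (eighth mark), growing anticlockwise seen from above; third mark = 0.40. Starts between 0.85 and 1.3. The aluminium ring, 150 mm across and 21 mm high, lies round the hopper's foot; it turns stiffly (about 3 N at the knob) and stays where it is left.
- lever_knob (a point): Top centre of the black knob on the ring's lever: an upright round post 14 to 18 mm thick, 100 mm from the ring's axis, top 51 mm above the deck, on a flat steel arm 18 mm wide (its top 15 mm above the deck). x points outward along the lever, z up. In the mill's frame the lever's bearing from the ring's axis is -130 degrees (to -x, -y) at joint 0 and -50 degrees (to +x, -y) at 1.4.
- pointer_tip (a point): Tip of the thin steel pointer at the outer end of the lever, 128.5 mm from the ring's axis, just above the deck, at the inner ends of the ticks.
- third_mark (a point): Inner end of the third tick from the fine end, 129 mm from the ring's axis. The scale on the deck: eight black ticks 0.2 rad apart, 17 mm long and 3.6 mm wide, each with a black dot beyond it, from 4 mm (fine) to 12 mm (coarse) across.
- start_button (a joint): Travel of the start button (m): 0 = up, 0.006 = fully in; a spring pushes it back up; 5 N presses it fully.
- start_button_top (a point): Centre of the top of the start button: flat, round, steel, 28 mm across, in a black housing at the robot's end of the button plate (mill x -55, y +145 mm). Pressed straight down.
- stop_button (a joint): Travel of the stop button (m): 0 = up, 0.005 = fully in; it must not be pressed.
- stop_top (a point): Centre of the top of the stop button: a domed steel mushroom 40 mm across, 75 mm from the start button (mill x +20, y +145 mm), 30 mm above the deck.
- hopper_lid: Loose steel lid, 136 mm across, lying on the hopper's rim with a 24 mm black knob on top, its knob's top 98 mm above the deck. Origin: centre of its underside, 69 mm above the deck. Bystander.
- flour_bowl: Loose steel bowl, 124 mm across and 70 mm high, under the chute at the mill's -y end. Origin: centre of its foot. Bystander.
- bean_jar: Loose glass jar, 76 mm across and 130 mm high, beyond the mill's +y end. Origin: centre of its foot. Bystander.

How it is judged:
By the outcome, as a careful person would: the job done as asked, in the order asked, and still so for the second after the job is handed in, with the robot touching nothing.
It also fails if it takes over 48 s, if anything falls off the work surface, if the arm or the gripper's body presses on something with over 40 N, if the wrist force passes 120 N, or if a joint passes its speed limit or range.

### The arm

A 7-joint arm with a two-finger parallel gripper is mounted at the origin on the work surface. World frame = base frame: x ahead of the robot, y to its left, z up, the work surface at z = 0. Lengths are in m, angles in rad, forces in N, time in s.
With the tool pointing down it reaches from about 0.4 to 0.9 m from the base axis. Payload 5.5 kg.
Tool frame: the origin (TCP) lies midway between the tips of the shut fingers; the grasp point (between the pads) lies pinch_z behind it (pinch_z is the distance from the TCP to the grasp point, in m); x points along the fingers, y is the direction in which the jaws open and shut, and the axes are right-handed (so a half turn about x gives the same grasp; the last joint's range is limited). The gripper opens to 85 mm and grips with 20 to 120 N. Pads are 22 mm wide; open, the fingers measure 114 mm over their backs; the gripper's body (76 mm by 85 mm) begins 54 mm behind the grasp point. The pads swing forward as they close: fully open they stand 13 mm farther back than shut.
Start: joints at [1.451, 0.501, -0.427, 1.55, 0.221, 1.138, -0.21], TCP at [0.243, -0.603, 0.231] pointing down, gripper open.
Joint ranges: [-2.88, 2.88], [-0.31, 2.03], [-1.54, 1.56], [0.2, 2.42], [-1.41, 4.55], [0.19, 2.02], [-2.57, 2.57]. Speed limits (rad/s): [2.57, 2.57, 3.14, 3.14, 3.14, 3.14, 3.14].

### API

Orientations are given as [roll, pitch, yaw] about the fixed x, y, z axes, in that order (R = Rz(yaw) Ry(pitch) Rx(roll)).
In Python, from station import state, get_image, calibration, finish_job, boxes_of, cut_out, spot_point, pinch_z gives the robot as it stands. The module is installed in compiled form; this text tells all that it offers.
- The arm moves only by the tool carry_out, never from a script. Its argument "moves" is a list of rows, each a list of 5 numbers: the shift along the tool's x, y, z normalised to -1 to 1, where 1 is 0.4 m, then the turn about the tool's x normalised to -1 to 1, where 1 is pi rad, then the closure, from -1 (fully open) to 1 (shut). In form: [[tx, ty, tz, turn, jaw], ...]. A call has 1 to 10 rows; each row is the pose to reach, as a shift and turn from the pose commanded when the call began, along the tool's axes at that moment, turning the shorter way round; what a row does not reach only later rows make up. A row lasts 1/10 s, in which the tool goes at most 50 mm and 8.59 degrees, less where a joint would pass 70% of its speed; a pose out of reach is approached as far as the arm can. A call with a number of a shift or a turn outside -1 to 1 is refused whole. A call with a gripper value outside its range is refused whole. The fingers move at their own pace and stop on an object; "grip_force" is the grip in N (left out, the last holds). Time passes only in rows, so rows that repeat a pose let the fingers close. It gives the time, the measured TCP pose, the force and the opening at its end, in the units of the state.
- state(): the state, without advancing time (a new reading comes with each control period).
- get_image(name): name is "scene" or "top"; returns (picture, depth): 400x640x3 uint8, red, green, blue; 400x640 float32, m along the optical axis (not along the pixel's ray), 0 where there is no reading.
- calibration(name): a dict with "K" (3x3 intrinsics, pixels), "k1" (the pictures are not rectified: a ray, as slopes to the right and down, at radius r is drawn at 1 + k1 r^2 times it, then the intrinsics apply), "camera_from_world" (4x4, takes a point from world to camera coordinates). Camera axes: x right, y up, looking along -z (the intrinsics and any distortion apply to the point x, -y, -z); pixel columns grow to the right and rows downward; lengths in m; the calibration is good to about 2 mm. A picture is of the moment at which its call begins. calibration takes no time and is no camera call.
- finish_job(): hands the job in, once; it reports no verdict.
Trained networks look in the newest picture that a camera, given by its name, has taken for a name from the list of things; names that differ only in an ending like _2 or _b are one class to them, and where a whole thing is asked for, a point or a joint stands for the part that bears it (a point fixed in the world has none). Each returns a list of dicts, best first, with "confidence" (0 to 1); they miss things now and then, are a little off and sometimes report something else, mostly with a low value. They report only what shows in the picture. A call takes as long as a camera call.
- boxes_of(camera, target): "xy" ([column, row] in pixels, amid what is visible of it).
- cut_out(camera, target): "pixels" (400x640 bool, what is visible of it) and "xy" ([column, row] in pixels, amid what is visible of it).
- spot_point(camera, target): "xy" ([column, row] in pixels: a listed point, or the origin of a listed thing).
The state is a dict: "t": time; "joint_positions": joint angles; "joint_vel": joint speeds; "tau": joint torques, N m; "ee_pos": TCP position; "ee_rot": TCP orientation; "wrist_force": force on the tool from outside, world axes, zero at the start; "moment": the same for the moment, N m; "opening": finger opening in m.
Only numpy, scipy, OpenCV 4.12 (cv2) and the standard library are available. Lean on these libraries where they do the work, as an engineer would, in place of code of your own. Each camera call takes 0.05 s, during which the arm holds its last target.

## Working session

There is one attempt and no reset: what is moved stays moved. The work goes in short steps, Python scripts to look and compute and a tool call to move; the robot and the scene stay as the last step left them, time stands still between calls to the robot, and variables do not carry over. Pictures are saved under pics/ and viewed, and the job is handed in when it is done.

Besides the shell and the picture viewer there is one more tool, called after "Request:" as name(argument=value, ...), one argument or row to a line, values as JSON. carry_out: Moves the arm, as the interface text tells. Its arguments: {"type":"object","properties":{"moves":{"type":"array","items":{"type":"array","items":{"type":"number"}}},"grip_force":{"type":"number"}},"required":["moves"]}

```bash
mkdir -p pics
cat > h.py <<'E'
import numpy as np, cv2
from station import *
def ray(cam,xy):
    c=calibration(cam);K=np.array(c["K"]);T=np.array(c["camera_from_world"])
    p=np.array([(xy[0]-K[0,2])/K[0,0],(xy[1]-K[1,2])/K[1,1]]);u=p.copy()
    for _ in range(30): u=p/(1+c["k1"]*(u@u))
    d=np.array([u[0],-u[1],-1.]);R=T[:3,:3]
    return -R.T@T[:3,3],R.T@d
def at_z(cam,xy,z):
    o,d=ray(cam,xy);return o+d*(z-o[2])/d[2]
def at_depth(cam,xy,dep):
    o,d=ray(cam,xy);v=dep[int(round(xy[1])),int(round(xy[0]))];return o+d*v
def proj(cam,P):
    c=calibration(cam);K=np.array(c["K"]);T=np.array(c["camera_from_world"])
    q=T[:3,:3]@P+T[:3,3];u=np.array([q[0],-q[1]])/-q[2];u=u*(1+c["k1"]*(u@u))
    return K[:2,:2]@u+K[:2,2]
def save(n,im): cv2.imwrite("pics/"+n+".png",im[:,:,::-1])
E
python3 - <<'E'
from h import *
np.set_printoptions(precision=4,suppress=True)
s=state();print(s["t"],s["ee_pos"],s["ee_rot"],s["opening"],pinch_z)
for cam in("scene","top"):
    im,d=get_image(cam);save(cam+"0",im);np.save(cam+"d.npy",d)
    for n in("lever_knob","start_button_top","stop_top","third_mark","pointer_tip","ring_axis","mill"):
        for r in spot_point(cam,n)[:1]:
            print(cam,n,np.round(r["xy"],1),round(r["confidence"],2),at_depth(cam,r["xy"],d))
print(state()["t"])
E
```

```text
0.0 [ 0.2424 -0.6023  0.2302] [-1.5972  1.5688  1.9272] 0.08551968054084458 0.0187
scene lever_knob [273.7 186.4] 0.64 [ 0.574  -0.08    0.2475]
scene start_button_top [267.2 203.9] 0.7 [ 0.5763 -0.0997  0.1957]
scene stop_top [375.6 166.2] 0.44 [0.5534 0.1933 0.2231]
scene third_mark [260.1 185.2] 0.74 [ 0.5059 -0.1011  0.1951]
scene pointer_tip [265.4 205. ] 0.82 [ 0.5799 -0.105   0.197 ]
scene ring_axis [308.4 174.1] 0.89 [0.5851 0.0035 0.2745]
top lever_knob [369.2 173.9] 0.93 [ 0.5713 -0.0817  0.2451]
top start_button_top [244.5 218. ] 0.49 [0.4786 0.1882 0.2224]
top stop_top [240.3 183.9] 0.48 [0.553  0.1976 0.2234]
top third_mark [379.2 200.8] 0.86 [ 0.5156 -0.1113  0.1959]
0.8
```

Run:
```python
import cv2
a=cv2.imread("pics/top0.png");cv2.imwrite("pics/top0c.png",cv2.resize(a[110:290,200:440],None,fx=3.3,fy=3.3,interpolation=cv2.INTER_CUBIC))
```

```text
(no output)
```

View pics/scene0.png

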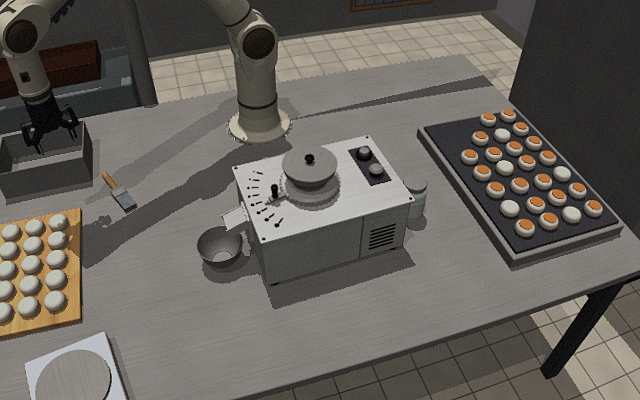

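```bash
sleep 1
```

```text
(no output)
```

View pics/top0.png

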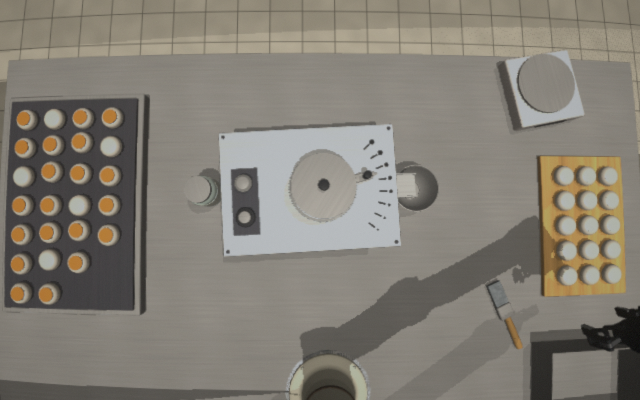

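View pics/top0c.png

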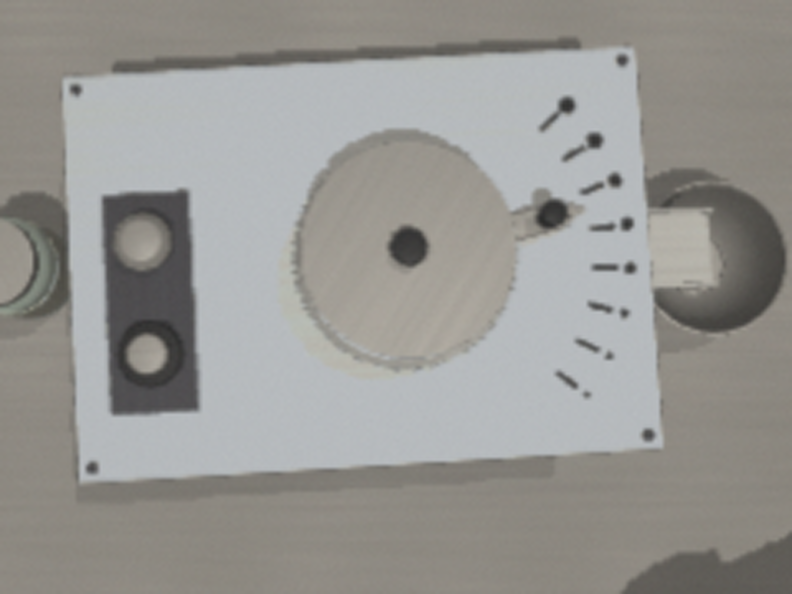

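The top view shows the start button at about px (244,217) and the mushroom at (243,183). The lever knob is near (367,174). The fine end is at the bottom right, with the third tick near (383,203).

Run:
```python
from h import *
from scipy.spatial.transform import Rotation as Ro
np.set_printoptions(precision=4,suppress=True)
d=np.load("topd.npy")
f=lambda x,y:np.array([200+(x+.5)/3.3-.5,110+(y+.5)/3.3-.5])
# mill corners: (+x,+y),( +x,-y),(-x,-y),(-x,+y)
px=[(64,78),(634,47),(662,446),(80,482)]
W=np.array([at_z("top",f(*p),.196)[:2] for p in px]);M=np.array([[.14,.2],[.14,-.2],[-.14,-.2],[-.14,.2]])
print(W,[np.linalg.norm(W[i]-W[(i+1)%4]) for i in range(4)])
wc=W.mean(0);H=((M).T@(W-wc));yaw=np.arctan2(H[0,1]-H[1,0],H[0,0]+H[1,1]);print("mill",wc,yaw)
R=np.array([[np.cos(yaw),-np.sin(yaw)],[np.sin(yaw),np.cos(yaw)]])
ax=wc+R@[0,-.03]
print("axis",ax,"start",wc+R@[-.055,.145],"stop",wc+R@[.02,.145])
print("axis from lid knob",at_z("top",f(408,246),.294))
b=at_depth("top",f(147,353),d);print("start seen",b, at_z("top",f(147,353),.222));print("stop seen",at_depth("top",f(142,240),d))
k=at_depth("top",f(553,212),d);print("knob",k,at_z("top",f(553,212),.247))
v=R.T@(at_z("top",f(553,212),.247)[:2]-ax);print("knob r,bearing",np.hypot(*v),np.degrees(np.arctan2(v[1],v[0])),"joint~",np.arctan2(v[1],v[0])+np.radians(130))
for i,p in enumerate([(557,374),(577,342),(589,304),(592,267),(591,229),(582,192),(564,158),(542,129),(584,209)]):
    v=R.T@(at_z("top",f(*p),.196)[:2]-ax);print(i+1,np.hypot(*v),np.arctan2(v[1],v[0])+np.radians(130))
s=state();print(Ro.from_euler("xyz",s["ee_rot"]).as_matrix())
```

```text
[[ 0.6717  0.2523]
 [ 0.6928 -0.1438]
 [ 0.4159 -0.1578]
 [ 0.3946  0.2387]] [np.float64(0.39661215079265644), np.float64(0.27728924625427975), np.float64(0.3970490624605612), np.float64(0.27752195777242744)]
mill [0.5437 0.0474] 0.052202402715725085
axis [0.5453 0.0174] start [0.4813 0.1893] stop [0.5561 0.1932]
axis from lid knob [0.5451 0.0188 0.294 ]
start seen [0.4816 0.1888 0.2232] [0.4816 0.189  0.222 ]
stop seen [0.556  0.1918 0.2271]
knob [ 0.571  -0.077   0.2477] [ 0.5711 -0.0771  0.247 ]
knob r,bearing 0.09796963338784428 -77.74508100386716 joint~ 0.9120203868454482
1 0.1305303344019843 -0.009975904774081723
2 0.13098414813084802 0.18846579557132692
3 0.13015573513048564 0.39865067459630477
4 0.1288465952694815 0.5961565558854038
5 0.1299644177796276 0.7991938293258929
6 0.13081329355282656 1.0013427485862454
7 0.13041524154459372 1.205375002013185
8 0.13092694267237923 1.3984737459836882
9 0.12832851984991334 0.9117587722761504
[[ 0.      0.3736 -0.9276]
 [-0.     -0.9276 -0.3736]
 [-1.      0.     -0.    ]]
```

Request:
carry_out(
  moves=[
    [-0.3,-0.1,-0.1,0,1],
    [-0.325,-0.71,-0.93,0.122,1],
    [-0.325,-0.71,-0.93,0.122,1],
    [-0.325,-0.71,-0.93,0.122,1],
    [-0.325,-0.71,-0.93,0.122,1],
    [-0.325,-0.71,-0.93,0.122,1],
    [-0.325,-0.71,-0.93,0.122,1],
    [-0.325,-0.71,-0.93,0.122,1],
    [-0.325,-0.71,-0.93,0.122,1],
    [-0.325,-0.71,-0.93,0.122,1],
  ],
  grip_force=30,
)

```text
t: 1.8
ee_pos: [0.48, -0.2028, 0.3612]
ee_rot: [2.184, 1.57, -0.958]
wrist_force: [0.7, 0.1, -0.3]
opening: 0.0
```

Request:
carry_out(
  moves=[
    [0,-0.98,0,0,1],
    [0,-0.98,0,0,1],
    [0,-0.98,0,0,1],
    [0,-0.98,0,0,1],
    [0,-0.98,0,0,1],
    [0,-0.98,0,0,1],
    [0,-0.98,0,0,1],
    [0,-0.98,0,0,1],
    [0,-0.98,0,0,1],
  ],
)

```text
t: 2.7
ee_pos: [0.4775, 0.195, 0.3612]
ee_rot: [-1.75, 1.567, 1.402]
wrist_force: [-1.2, 0.8, -0.5]
opening: -0.0003
```

Run:
```python
from h import *
from scipy.spatial.transform import Rotation as Ro
np.set_printoptions(precision=4,suppress=True)
s=state();R=Ro.from_euler("xyz",s["ee_rot"]).as_matrix();print(R,s["ee_pos"],s["wrist_force"],s["joint_positions"])
print(R.T@(np.array([.4815,.189,.235])-s["ee_pos"])/.4)
```

```text
[[ 0.0007  0.0106 -0.9999]
 [ 0.0041 -0.9999 -0.0106]
 [-1.     -0.0041 -0.0007]] [0.4775 0.195  0.3612] [-1.1605  0.7967 -0.5452] [ 0.3752  0.2143 -0.9398  1.701   0.1752  1.3139 -2.1582]
[ 0.3154  0.0164 -0.0097]
```

Request:
carry_out(
  moves=[
    [0.1,0.015,-0.01,0,1],
    [0.2,0.015,-0.01,0,1],
    [0.28,0.015,-0.01,0,1],
    [0.315,0.015,-0.01,0,1],
    [0.315,0.015,-0.01,0,1],
  ],
)

```text
t: 3.2
ee_pos: [0.4825, 0.1803, 0.2329]
ee_rot: [0.253, 1.567, -2.89]
wrist_force: [0.6, 0.2, -0.3]
opening: 0.0
```

Run:
```python
from h import *
im,d=get_image("top");save("top1",cv2.resize(im[110:290,200:440],None,fx=3.3,fy=3.3,interpolation=cv2.INTER_CUBIC))
im,d=get_image("scene");save("scene1",cv2.resize(im[110:290,200:440],None,fx=3.3,fy=3.3,interpolation=cv2.INTER_CUBIC))
s=state();print(s["ee_pos"],s["wrist_force"])
```

```text
[0.48431033 0.18162855 0.23562511] [-0.03233907  0.45669201  0.34571004]
```

View pics/scene1.png

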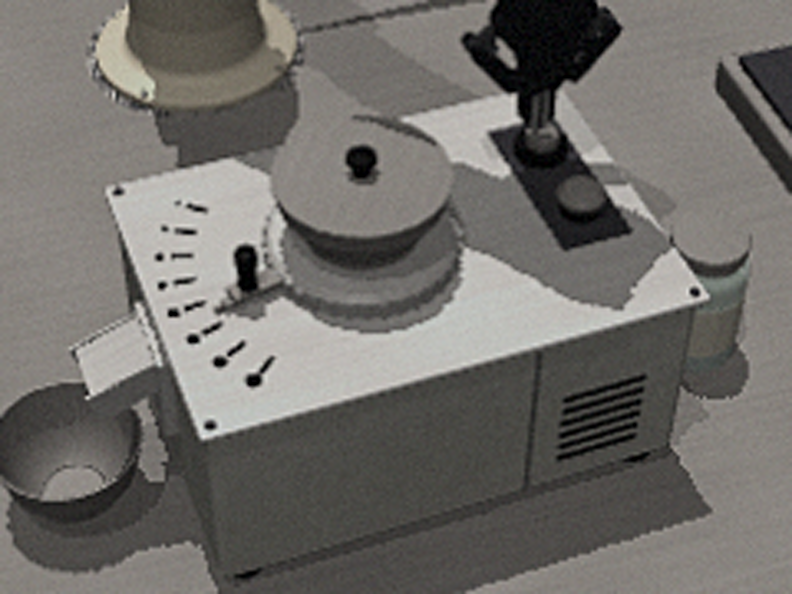

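Fingertips are above the start button (crop px (543,130)), clear of the mushroom. I'll nudge 7 mm in y and press.

Request:
carry_out(
  moves=[
    [0,-0.017,0,0,1],
    [0.02,-0.017,0,0,1],
    [0.03,-0.017,0,0,1],
    [0.04,-0.017,0,0,1],
    [0.045,-0.017,0,0,1],
  ],
)

```text
t: 3.8
ee_pos: [0.4836, 0.1884, 0.2164]
ee_rot: [-2.631, 1.57, 0.511]
wrist_force: [-0.5, 0.3, 4.4]
opening: -0.0
```

Request:
carry_out(
  moves=[
    [0.006,0,0,0,1],
    [0.01,0,0,0,1],
    [0.01,0,0,0,1],
  ],
)

```text
t: 4.1
ee_pos: [0.4838, 0.1884, 0.2148]
ee_rot: [2.232, 1.569, -0.91]
wrist_force: [-6.4, -3.8, 23.0]
opening: -0.0
```

The button bottomed out at 23 N. Next I release and travel to the far side of the knob.

Request:
carry_out(
  moves=[
    [-0.1,0,0,0,1],
    [-0.2,0,0,0,1],
    [-0.32,0,0,0,1],
    [-0.39,0.1,-0.05,0,1],
    [-0.39,0.2,-0.1,0,1],
    [-0.39,0.3,-0.16,0,1],
    [-0.39,0.42,-0.22,0,1],
    [-0.39,0.54,-0.28,0,1],
    [-0.39,0.66,-0.33,0,1],
    [-0.39,0.66,-0.33,0,1],
  ],
)

```text
t: 5.1
ee_pos: [0.6164, -0.0852, 0.3663]
ee_rot: [0.959, 1.567, -2.194]
wrist_force: [0.1, -0.6, 0.1]
opening: 0.0001
```

Run:
```python
from h import *
from scipy.spatial.transform import Rotation as Ro
np.set_printoptions(precision=4,suppress=True)
im,d=get_image("scene");save("scene2",cv2.resize(im[110:290,200:440],None,fx=3.3,fy=3.3,interpolation=cv2.INTER_CUBIC))
P=[state() for _ in range(1)]
s=P[0];R=Ro.from_euler("xyz",s["ee_rot"]).as_matrix();print(R,s["ee_pos"],s["wrist_force"],s["joint_positions"])
print(R.T@(np.array([.616,-.077,.222])-s["ee_pos"])/.4)
```

```text
[[-0.0021 -0.0098 -1.    ]
 [-0.0012 -1.      0.0098]
 [-1.      0.0012  0.0021]] [ 0.6161 -0.0831  0.3664] [-0.2683 -0.67    0.5565] [ 0.6439  0.4209 -0.7784  1.4385  0.2962  1.4042 -1.7206]
[ 0.3611 -0.0158 -0.0003]
```

View pics/scene2.png

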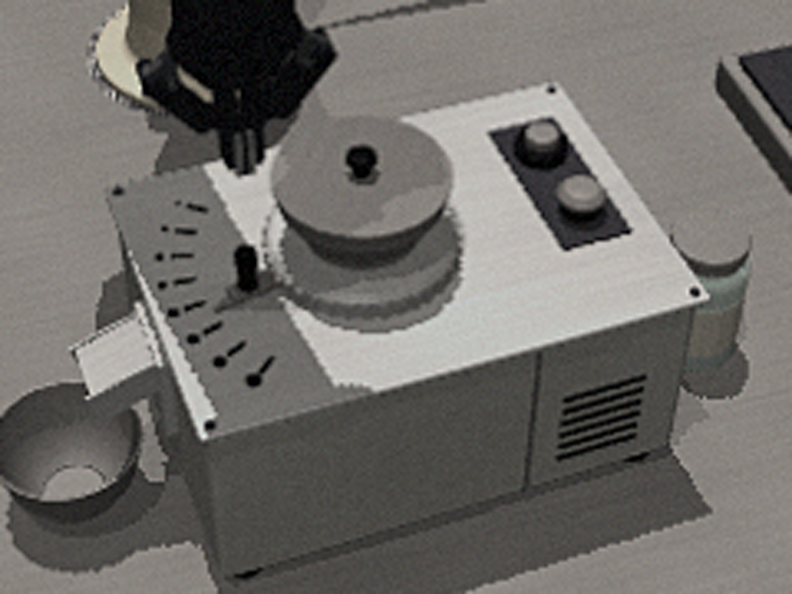

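The scene view shows the shut fingers at crop px (242,160), on the far side of the knob (246,262). The knuckles spread wide along y and could reach the lid. I'll turn the jaw axis along the push direction, starting with a small turn to see which way joint 7 goes.

Request:
carry_out(
  moves=[
    [0,0,0,0.04,1],
    [0,0,0,0.04,1],
  ],
)

```text
t: 5.35
ee_pos: [0.615, -0.0745, 0.3681]
ee_rot: [-0.727, 1.57, 2.289]
wrist_force: [-0.1, -0.6, 0.8]
opening: -0.0001
```

Run:
```python
from h import *
print(state()["joint_positions"])
```

```text
[ 0.62303966  0.40977915 -0.76037565  1.44320333  0.28144749  1.40093276
 -1.84023205]
```

Request:
carry_out(
  moves=[
    [0,0,0,-0.04,1],
    [0,0,0,-0.08,1],
    [0,0,0,-0.13,1],
    [0,0,0,-0.18,1],
    [0,0,0,-0.23,1],
    [0,0,0,-0.27,1],
    [0,0,0,-0.32,1],
    [0,0,0,-0.36,1],
    [0,0,0,-0.41,1],
    [0,0,0,-0.45,1],
  ],
)

```text
t: 6.35
ee_pos: [0.615, -0.0743, 0.3687]
ee_rot: [0.89, 1.57, -0.952]
wrist_force: [0.6, -0.8, 0.3]
opening: 0.0002
```

Request:
carry_out(
  moves=[
    [0,0,0,-0.045,1],
    [0,0,0,-0.09,1],
    [0,0,0,-0.09,1],
    [0,0,0,-0.09,1],
  ],
)

```text
t: 6.75
ee_pos: [0.6152, -0.0749, 0.3685]
ee_rot: [2.412, 1.571, 0.84]
wrist_force: [0.6, 0.1, -0.1]
opening: -0.0
```

Run:
```python
from h import *
from scipy.spatial.transform import Rotation as Ro
np.set_printoptions(precision=4,suppress=True)
im,d=get_image("top");save("top3",cv2.resize(im[110:290,200:440],None,fx=3.3,fy=3.3,interpolation=cv2.INTER_CUBIC))
im,d=get_image("scene");save("scene3",cv2.resize(im[110:290,200:440],None,fx=3.3,fy=3.3,interpolation=cv2.INTER_CUBIC))
s=state();R=Ro.from_euler("xyz",s["ee_rot"]).as_matrix();print(R,s["ee_pos"],s["joint_positions"])
print(R.T@(np.array([.62,-.077,.222])-s["ee_pos"])/.4)
```

```text
[[ 0.0001  1.     -0.0014]
 [-0.0003 -0.0014 -1.    ]
 [-1.      0.0001  0.0003]] [ 0.6153 -0.0754  0.3685] [ 0.8198  0.5304 -1.1134  1.4362  0.4743  1.4649 -0.2881]
[0.3664 0.0118 0.004 ]
```

View pics/scene3.png

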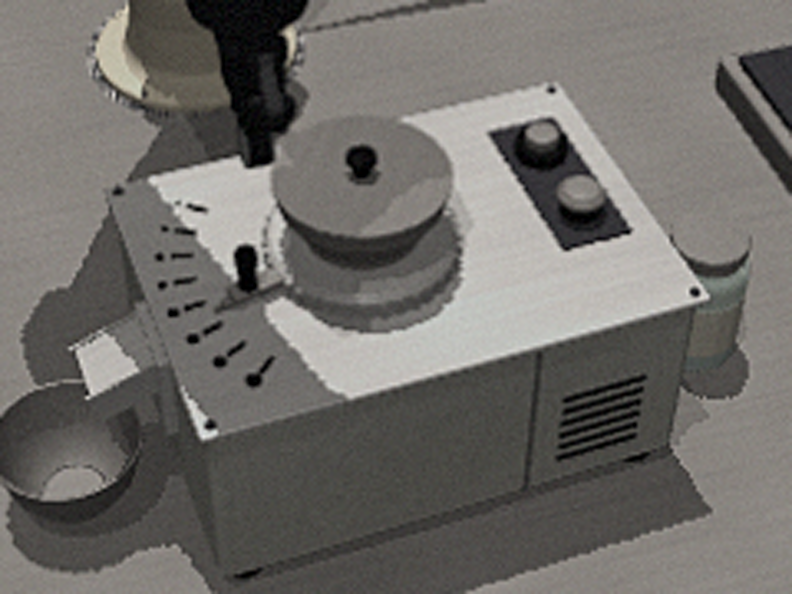

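The jaw axis now lies along world x and the knuckles are clear of the lid. I'll lower beside the knob.

Request:
carry_out(
  moves=[
    [0,0.013,0.012,0,1],
    [0.1,0.013,0.012,0,1],
    [0.2,0.013,0.012,0,1],
    [0.29,0.013,0.012,0,1],
    [0.34,0.013,0.012,0,1],
    [0.362,0.013,0.012,0,1],
    [0.362,0.013,0.012,0,1],
  ],
)

```text
t: 7.55
ee_pos: [0.6203, -0.0809, 0.2226]
ee_rot: [-1.771, 1.569, 2.94]
wrist_force: [0.0, -0.0, 0.8]
opening: 0.0001
```

Run:
```python
from h import *
im,d=get_image("scene");save("scene4",cv2.resize(im[110:290,200:440],None,fx=3.3,fy=3.3,interpolation=cv2.INTER_CUBIC))
s=state();print(s["ee_pos"],s["wrist_force"],s["t"])
```

```text
[ 0.62107573 -0.08070002  0.22400929] [0.30086118 0.57163528 0.78313541] 7.6
```

View pics/scene4.png

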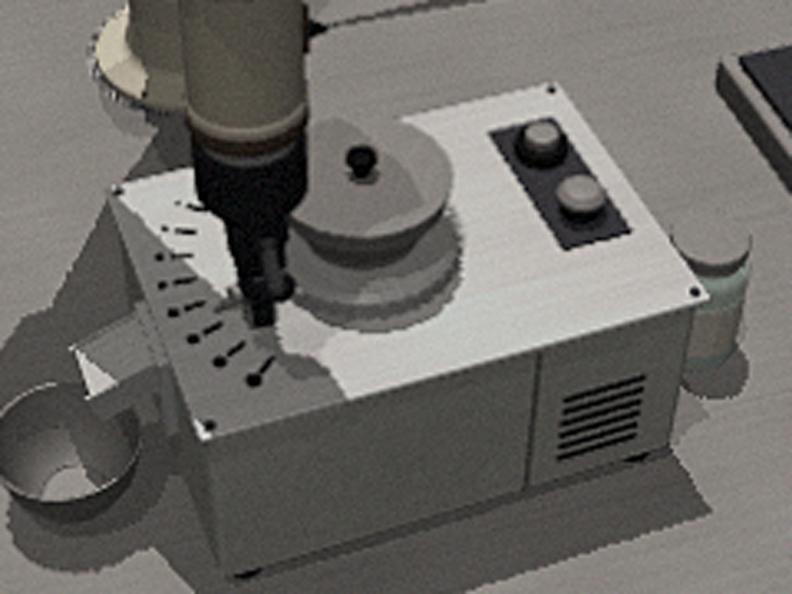

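The shut fingers stand on the coarse side of the knob, clear of the hopper. Pushing toward -x.

Request:
carry_out(
  moves=[
    [0,-0.03,0,0,1],
    [0,-0.05,0,0,1],
    [0,-0.065,0,0,1],
    [0,-0.08,0,0,1],
    [0,-0.09,0,0,1],
    [0,-0.1,0,0,1],
    [0,-0.11,0,0,1],
    [0,-0.12,0,0,1],
    [0,-0.13,0,0,1],
    [0,-0.14,0,0,1],
  ],
)

```text
t: 8.6
ee_pos: [0.5657, -0.0818, 0.2245]
ee_rot: [1.177, 1.567, -0.395]
wrist_force: [4.4, -3.7, 0.2]
opening: 0.0
```

Run:
```python
from h import *
for c in("top","scene"):
    im,d=get_image(c);save(c+"5",cv2.resize(im[110:290,200:440],None,fx=3.3,fy=3.3,interpolation=cv2.INTER_CUBIC))
    for n in ("pointer_tip","lever_knob"):
        for r in spot_point(c,n)[:1]: print(c,n,r["xy"],r["confidence"],at_z(c,r["xy"],.197 if n[0]=="p" else .247))
s=state();print(s["ee_pos"],s["wrist_force"],s["t"])
```

```text
top lever_knob [369.4, 184.9] 0.58 [ 0.547427  -0.0814179  0.247    ]
scene pointer_tip [258.6, 195.4] 0.91 [ 0.54256758 -0.11337126  0.197     ]
scene lever_knob [270.8, 176.6] 0.72 [ 0.53799434 -0.07815869  0.247     ]
[ 0.56475526 -0.08051     0.22374954] [ 2.67624241 -2.1331019   2.35725395] 8.9
```

View pics/scene5.png

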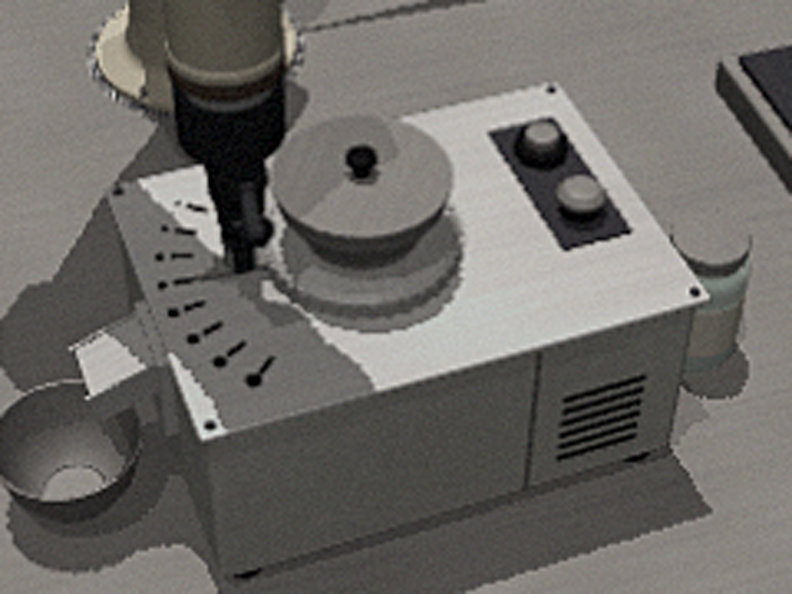

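View pics/top5.png

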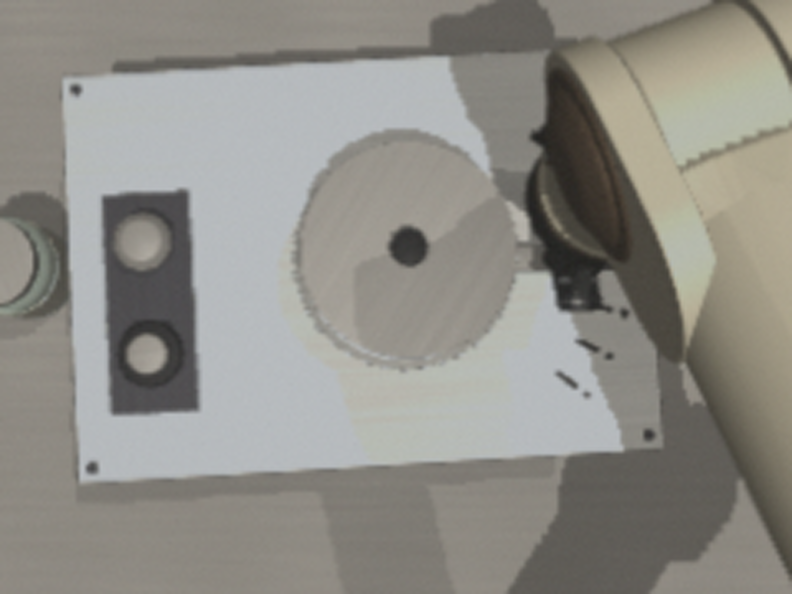

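The scene view shows the pointer about on the fourth mark (crop px (162,285)), joint near 0.61. About 20 mm more is needed, so I'll do 15 mm and then measure.

Request:
carry_out(
  moves=[
    [0,-0.01,0,0,1],
    [0,-0.02,0,0,1],
    [0,-0.03,0,0,1],
    [0,-0.038,0,0,1],
    [0,-0.038,0,0,1],
  ],
)

```text
t: 9.4
ee_pos: [0.5485, -0.0802, 0.2236]
ee_rot: [-1.801, 1.57, 2.912]
wrist_force: [1.0, 0.3, 1.9]
opening: -0.0
```

```bash
cat > m.py <<'E'
from h import *
import sys
ax=np.array([.5453,.0174]);yaw=.0522;off=yaw-np.radians(130)
im,d=get_image("scene");save("scene"+sys.argv[1],cv2.resize(im[150:230,230:330],None,fx=8,fy=7.5,interpolation=cv2.INTER_CUBIC))
for n in ("pointer_tip","third_mark"):
    for r in spot_point("scene",n)[:1]:
        p=at_z("scene",r["xy"],.197)[:2]-ax;print(n,r["xy"],r["confidence"],np.hypot(*p),np.arctan2(p[1],p[0])-off)
s=state();print(s["ee_pos"],s["wrist_force"],s["t"])
for q in (0,.2,.4,.6,.8): 
    a=q+off;u=lambda r:(proj("scene",np.array([*(ax+r*np.array([np.cos(a),np.sin(a)])),.196]))-[230,150]+.5)*[8,7.5]
    print(q,u(.129),u(.146))
E
python3 m.py 6
```

```text
pointer_tip [255.1, 186.8] 0.72 0.13695287336665798 0.3840439802872022
third_mark [260.5, 186.5] 0.6 0.12330773620412858 0.3793772635429413
[ 0.54857435 -0.08021228  0.22328358] [ 0.68823569 -0.04379687  0.37226468] 9.55
0 [264.36479808 183.73840342] [216.57884636 172.541815  ]
0.2 [239.55833297 233.1767042 ] [187.83601796 228.23883417]
0.4 [229.99026508 285.49692965] [176.19227238 287.38827941]
0.6 [236.68190799 338.71454262] [182.92528927 347.77247818]
0.8 [260.03834628 390.63691454] [208.63149941 406.90445133]
```

View pics/scene6.png

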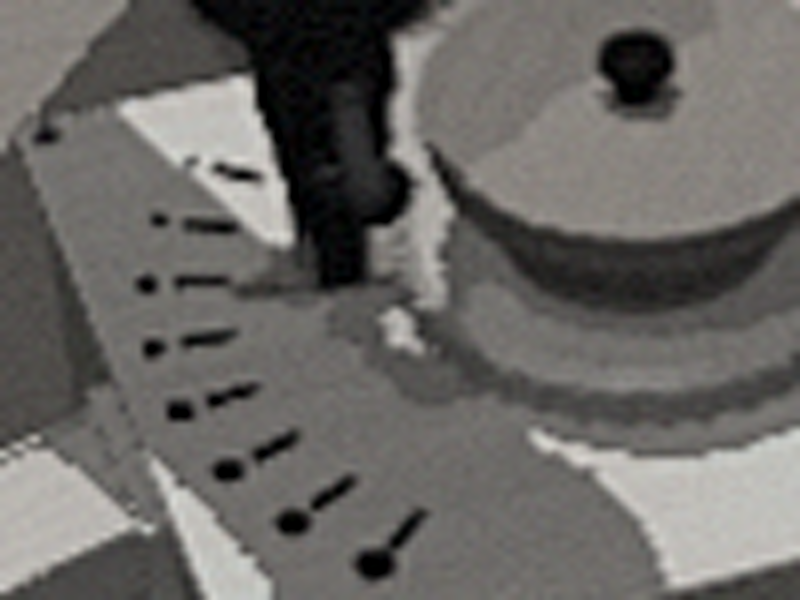

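The pointer tip is at px (237,291), against the third tick's inner end at (230,282). That puts the joint at about 0.435, so I'll push 3 mm more.

Request:
carry_out(
  moves=[
    [0,-0.004,0,0,1],
    [0,-0.008,0,0,1],
    [0,-0.008,0,0,1],
  ],
)

```text
t: 9.85
ee_pos: [0.546, -0.0801, 0.2235]
ee_rot: [-3.069, 1.57, 1.643]
wrist_force: [2.7, 1.8, -1.1]
opening: -0.0
```

```bash
python3 m.py 7
```

```text
pointer_tip [258.7, 189.0] 0.9 0.12782770485594164 0.44938452874158674
third_mark [262.7, 185.3] 0.92 0.11795596683735297 0.3436803331946672
[ 0.54603145 -0.08029993  0.22353596] [ 2.04555237  1.23980763 -0.9555348 ] 10.0
0 [264.36479808 183.73840342] [216.57884636 172.541815  ]
0.2 [239.55833297 233.1767042 ] [187.83601796 228.23883417]
0.4 [229.99026508 285.49692965] [176.19227238 287.38827941]
0.6 [236.68190799 338.71454262] [182.92528927 347.77247818]
0.8 [260.03834628 390.63691454] [208.63149941 406.90445133]
```

View pics/scene7.png

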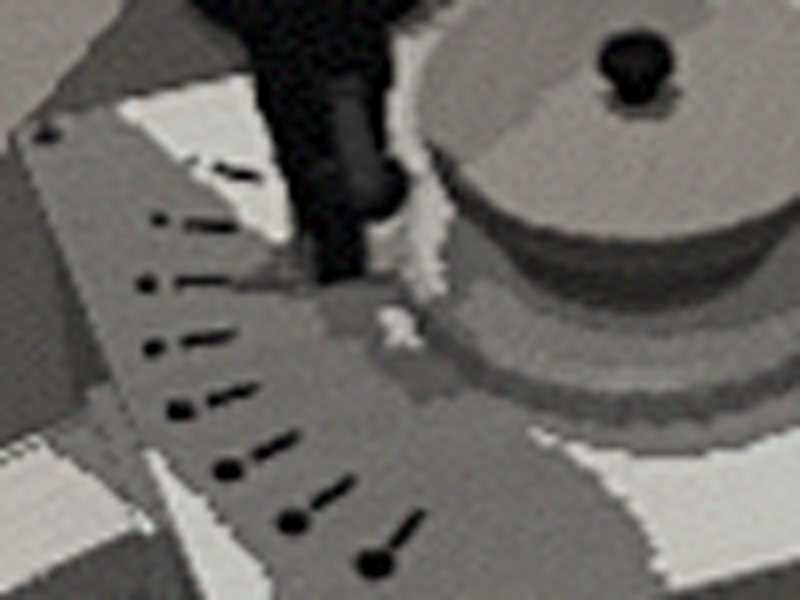

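Nearly there: tip at about y=285 against the tick at 282. I'll push 1.2 mm more, then back off and lift to check unobstructed.

Request:
carry_out(
  moves=[
    [0,-0.003,0,0,1],
    [0,-0.003,0,0,1],
    [0,-0.003,0,0,1],
    [0,0.02,0,0,1],
    [0,0.06,0,0,1],
    [0,0.08,0,0,1],
    [-0.1,0.1,0.02,0,1],
    [-0.2,0.12,0.05,0,1],
    [-0.3,0.15,0.08,0,1],
    [-0.4,0.2,0.1,0,1],
  ],
)

```text
t: 11.0
ee_pos: [0.6256, -0.1225, 0.3851]
ee_rot: [-0.961, 1.569, -2.534]
wrist_force: [1.2, -0.3, -0.6]
opening: 0.0001
```

Request:
carry_out(
  moves=[
    [-0.1,0,0.12,0,1],
    [-0.1,0,0.24,0,1],
    [-0.1,0,0.36,0,1],
    [-0.1,0,0.48,0,1],
    [-0.1,0,0.6,0,1],
    [-0.1,0,0.6,0,1],
  ],
)

```text
t: 11.6
ee_pos: [0.6231, -0.3716, 0.4208]
ee_rot: [-1.058, 1.566, -2.644]
wrist_force: [-0.5, 0.1, -0.9]
opening: 0.0
```

```bash
python3 m.py 8
python3 - <<'E'
from h import *
im,d=get_image("top");save("top8",cv2.resize(im[110:290,200:440],None,fx=3.3,fy=3.3,interpolation=cv2.INTER_CUBIC));save("top8z",cv2.resize(im[150:230,350:410],None,fx=10,fy=7.5,interpolation=cv2.INTER_CUBIC))
ax=np.array([.5453,.0174]);off=.0522-np.radians(130)
for n,z in (("pointer_tip",.197),("third_mark",.196),("lever_knob",.247)):
    for r in spot_point("top",n)[:1]:
        p=at_z("top",r["xy"],z)[:2]-ax;print(n,r["xy"],r["confidence"],np.hypot(*p),np.arctan2(p[1],p[0])-off)
E
```

```text
pointer_tip [258.4, 190.3] 0.87 0.12880721190436475 0.485236309955416
third_mark [261.1, 186.4] 0.56 0.12180059650391743 0.376792458966553
[ 0.6258697  -0.36047351  0.42269473] [0.47370225 1.75626288 0.38421587] 11.75
0 [264.36479808 183.73840342] [216.57884636 172.541815  ]
0.2 [239.55833297 233.1767042 ] [187.83601796 228.23883417]
0.4 [229.99026508 285.49692965] [176.19227238 287.38827941]
0.6 [236.68190799 338.71454262] [182.92528927 347.77247818]
0.8 [260.03834628 390.63691454] [208.63149941 406.90445133]
pointer_tip [376.2, 201.5] 0.58 0.12555776681999103 0.3943953501571955
third_mark [376.8, 197.7] 0.94 0.12533950454853152 0.4646458144191632
lever_knob [367.7, 195.3] 0.83 0.0969441471337097 0.4371199737699456
```

View pics/scene8.png

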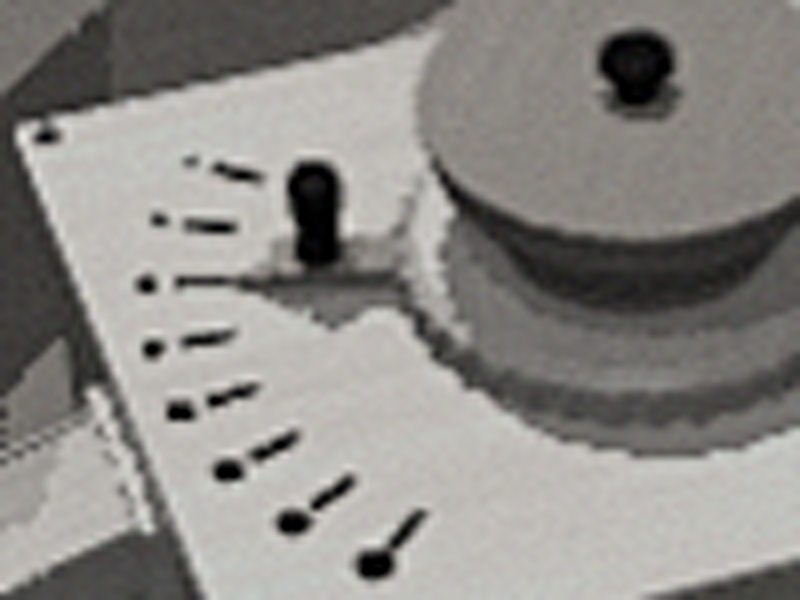

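View pics/top8z.png

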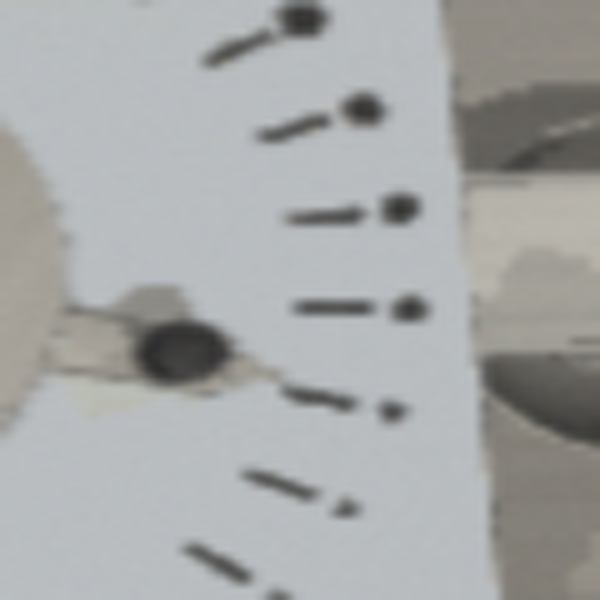

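View pics/top8.png

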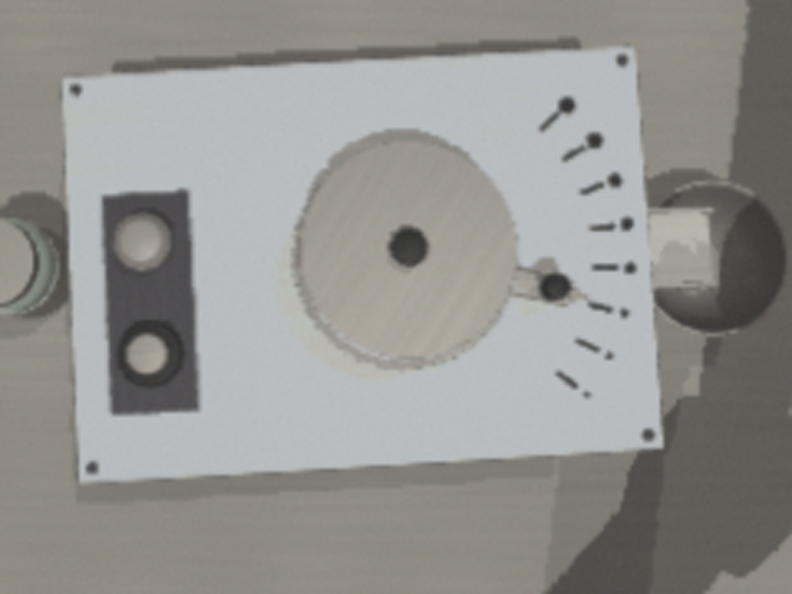

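Top view: the pointer tip, at zoom px about (284,378), looks slightly on the coarse side of the third tick's inner end (287,391). The scene view has it right on. I'll measure it properly.

Run:
```python
from h import *
ax=np.array([.5453,.0174]);off=.0522-np.radians(130)
im,d=get_image("top");g=im.astype(int).sum(2)
def ang(xy,z):
    p=at_z("top",xy,z)[:2]-ax;return np.round([np.hypot(*p),np.arctan2(p[1],p[0])-off],4)
# knob dark centroid
def cen(x0,x1,y0,y1,th):
    m=np.clip(th-g[y0:y1,x0:x1],0,None).astype(float);yy,xx=np.mgrid[y0:y1,x0:x1];return np.array([(xx*m).sum(),(yy*m).sum()])/m.sum()
c=cen(360,376,189,206,250);print("knob",c,ang(c,.247))
c=cen(378,387,198,207,450);print("tick3",c,ang(c,.196))
# polar sampling of deck & lever
def prof(cam,img,r,z,qs):
    o=[]
    for q in qs:
        a=q+off;u=proj(cam,np.array([*(ax+r*np.array([np.cos(a),np.sin(a)])),z]))
        o.append(cv2.getRectSubPix(img.astype(np.float32).mean(2).astype(np.float32),(1,1),(float(u[0]),float(u[1])))[0,0])
    return np.array(o)
qs=np.arange(.26,.56,.02);print(np.round(qs,2))
im2,_=get_image("scene")
for cam,i in(("top",im),("scene",im2)):
  for r in(.115,.119,.122,.125,.128,.131,.135,.140,.144):print(cam,r,prof(cam,i,r,.197,qs).astype(int))
save("t9",cv2.resize(im[188:212,358:392],None,fx=20,fy=20,interpolation=cv2.INTER_CUBIC))
```

```text
knob [367.42445245 196.32187413] [0.0968 0.4138]
tick3 [381.4630491  202.66408269] [0.138  0.3976]
[0.26 0.28 0.3  0.32 0.34 0.36 0.38 0.4  0.42 0.44 0.46 0.48 0.5  0.52
 0.54 0.56]
top 0.115 [188 187 187 187 182 155 159 138 123 113  93 109 127 162 182 187]
top 0.119 [188 188 187 187 187 184 172 157 152 152 150 168 181 185 187 188]
top 0.122 [188 187 188 188 188 188 185 176 160 153 168 181 187 187 187 188]
top 0.125 [188 188 188 188 188 188 188 184 161 154 182 186 188 188 187 187]
top 0.128 [188 188 188 188 188 187 183 165 158 168 185 187 187 188 188 186]
top 0.131 [187 187 188 187 188 187 157 114 155 183 187 188 187 188 188 183]
top 0.135 [187 188 187 188 187 183 128  91 162 187 188 188 187 188 187 185]
top 0.14 [188 188 188 187 187 187 160  98 156 187 187 188 188 188 188 186]
top 0.144 [187 188 188 187 187 184 136  98 166 187 188 188 187 188 187 187]
scene 0.115 [137 137 138 133 121  97  72  49  61  79 102 137 166 188 192 192]
scene 0.119 [182 184 179 159 141 133 105  75  69 100 144 174 190 197 194 192]
scene 0.122 [192 192 191 183 172 147 101  62  61 121 180 193 195 193 189 192]
scene 0.125 [190 190 191 195 188 150  96  62  78 139 184 196 192 191 193 192]
scene 0.128 [190 186 190 193 191 174 122  97 135 174 193 194 191 192 190 177]
scene 0.131 [192 188 189 193 192 173 102  89 164 191 195 189 189 192 194 181]
scene 0.135 [194 190 189 192 192 168  85  85 168 191 192 190 190 194 201 168]
scene 0.14 [194 187 188 193 193 170  85 100 174 198 193 190 188 189 200 156]
scene 0.144 [194 191 188 190 192 167  74  84 146 190 192 188 187 190 195 166]
```

View pics/t9.png

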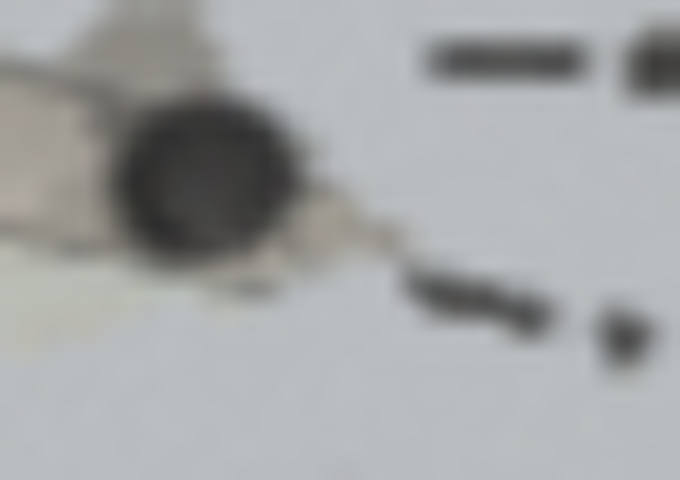

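Measured across both cameras, the pointer is about 0.02 rad (2–3 mm) on the coarse side: top gives 0.43 against the tick's 0.398, scene 0.407 against 0.388, and the knob 0.414. I'll go back for one more push, ending 2 mm past the last contact.

Request:
carry_out(
  moves=[
    [0,0,-0.12,0,1],
    [0,0,-0.24,0,1],
    [0,0,-0.36,0,1],
    [0,0,-0.48,0,1],
    [0,0,-0.6,0,1],
    [0,0,-0.7,0,1],
    [0.12,0,-0.7,0,1],
    [0.24,0,-0.7,0,1],
    [0.36,0,-0.7,0,1],
    [0.44,0,-0.7,0,1],
  ],
)

```text
t: 13.05
ee_pos: [0.6244, -0.0806, 0.2445]
ee_rot: [-1.263, 1.568, -2.833]
wrist_force: [0.4, -0.5, -0.7]
opening: -0.0002
```

Request:
carry_out(
  moves=[
    [0.06,0,0,0,1],
    [0.06,-0.05,0,0,1],
    [0.06,-0.1,0,0,1],
    [0.06,-0.14,0,0,1],
    [0.06,-0.17,0,0,1],
    [0.06,-0.19,0,0,1],
    [0.06,-0.2,0,0,1],
    [0.06,-0.205,0,0,1],
    [0.06,-0.208,0,0,1],
    [0.06,-0.208,0,0,1],
  ],
)

```text
t: 14.05
ee_pos: [0.544, -0.0806, 0.224]
ee_rot: [1.78, 1.569, 0.209]
wrist_force: [2.1, 0.1, -0.4]
opening: 0.0001
```

Request:
carry_out(
  moves=[
    [0,0,0,0,1],
    [0,0.03,0,0,1],
    [0,0.08,0,0,1],
    [-0.12,0.12,0,0,1],
    [-0.24,0.18,0.04,0,1],
    [-0.36,0.2,0.1,0,1],
    [-0.48,0.2,0.18,0,1],
    [-0.5,0.2,0.3,0,1],
    [-0.5,0.2,0.42,0,1],
    [-0.5,0.2,0.54,0,1],
  ],
)

```text
t: 15.05
ee_pos: [0.6234, -0.2908, 0.4247]
ee_rot: [0.912, 1.57, -0.658]
wrist_force: [0.7, -0.0, -0.3]
opening: -0.0005
```

Request:
carry_out(
  moves=[
    [0,0,0.12,0,1],
    [0,0,0.2,0,1],
    [0,0,0.2,0,1],
  ],
)

```text
t: 15.35
ee_pos: [0.621, -0.3771, 0.4207]
ee_rot: [-1.536, 1.567, -3.118]
wrist_force: [-0.3, 0.2, -0.0]
opening: 0.0
```

Run:
```python
from h import *
ax=np.array([.5453,.0174]);off=.0522-np.radians(130)
im,d=get_image("top");g=im.astype(int).sum(2)
def ang(xy,z):
    p=at_z("top",xy,z)[:2]-ax;return np.round([np.hypot(*p),np.arctan2(p[1],p[0])-off],4)
def cen(x0,x1,y0,y1,th):
    m=np.clip(th-g[y0:y1,x0:x1],0,None).astype(float);yy,xx=np.mgrid[y0:y1,x0:x1];return np.array([(xx*m).sum(),(yy*m).sum()])/m.sum()
c=cen(360,376,189,206,250);print("knob",c,ang(c,.247))
qs=np.arange(.26,.54,.005)
im2,_=get_image("scene")
for cam,i in(("top",im),("scene",im2)):
  f=i.astype(np.float32).mean(2)
  for r in(.119,.122,.125,.128,.131,.135,.140,.144):
    o=[]
    for q in qs:
        a=q+off;u=proj(cam,np.array([*(ax+r*np.array([np.cos(a),np.sin(a)])),.197]));o.append(cv2.getRectSubPix(f,(1,1),(float(u[0]),float(u[1])))[0,0])
    w=np.clip(np.median(o)-8-np.array(o),0,None);print(cam,r,round((w*qs).sum()/w.sum(),4))
save("t10",cv2.resize(im[180:220,350:400],None,fx=14,fy=14,interpolation=cv2.INTER_CUBIC))
save("s10",cv2.resize(im2[110:290,200:440],None,fx=3.3,fy=3.3,interpolation=cv2.INTER_CUBIC))
s=state();print(s["ee_pos"],s["t"])
```

```text
knob [367.2749357  196.83023721] [0.0967 0.4021]
top 0.119 0.4272
top 0.122 0.4199
top 0.125 0.4228
top 0.128 0.4089
top 0.131 0.3995
top 0.135 0.3964
top 0.14 0.3998
top 0.144 0.3965
scene 0.119 0.3973
scene 0.122 0.3934
scene 0.125 0.396
scene 0.128 0.3862
scene 0.131 0.3894
scene 0.135 0.3901
scene 0.14 0.3879
scene 0.144 0.3909
[ 0.62273629 -0.36996797  0.42199269] 15.45
```

View pics/t10.png

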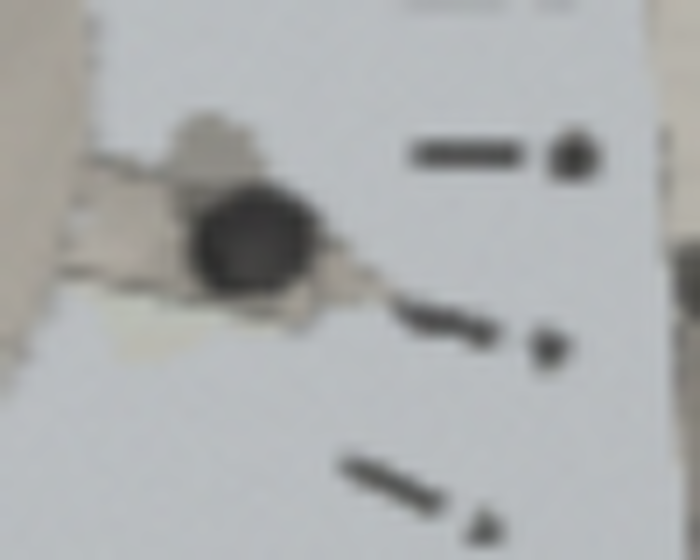

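View pics/s10.png

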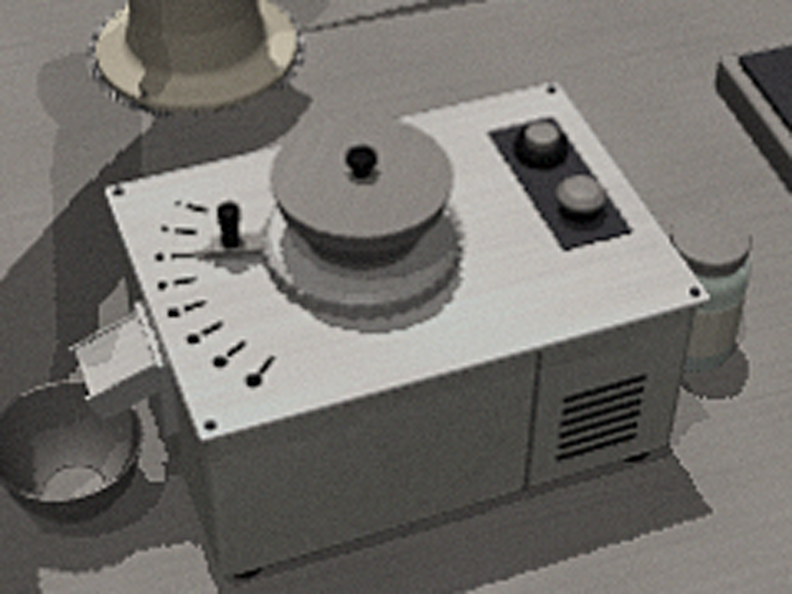

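The pointer now meets the third tick: knob reads 0.402, and the scene view puts the pointer within about 0.006 rad of the tick. Lid, bowl, jar and stop button look unchanged, and the arm is clear. Handing in.

```bash
python3 -c "
from station import *
print(finish_job())"
```

```text
the job is handed in; nothing more can be done
None
```

The mill's start button was pressed and the grind ring's pointer stands on the third mark. I handed the job in at about 15.5 s, with the arm clear of everything.

- **Start button:** I pressed it with the shut fingertips until it bottomed out. The wrist read 4.4 N on the way down and 23 N at the stop, then I released it.
- **Grind ring:** I pushed the lever knob with the outside of the shut fingers, from about 0.91 rad. The first push left the pointer about 0.02 rad to the coarse side, so I went back for one more 2 mm push. It stayed far from the first mark throughout.
- **Last checks on the ring:** The knob measured 0.402 rad against the target of 0.40. In the scene camera the pointer is about 0.006 rad from the tick.
- **One disagreement:** The raw pointer reading in the top camera was about 0.02 rad higher. I put that down to shading and the pointer's height above the deck. The enlarged top picture shows the tip meeting the tick.
- **Bystanders:** The stop button, lid, bowl and jar look as they did before.

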